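# Hang the label-roll carrier on the packing rail and slide it to the mark

## Robot

A 6-joint arm with a two-finger parallel gripper is mounted at the origin on the work surface. World frame = base frame: x ahead of the robot, y to its left, z up, the work surface at z = 0. Lengths are in mm, angles in degrees, forces in N, time in s.
With the tool pointing down it reaches from about 275 to 825 mm from the base axis. Payload 4.9 kg.
Tool frame: the origin (TCP) lies where the fingers leave the gripper's body, on its centre line; the fingertips stand 73 mm ahead of it and the grasp point (between the pads) lies pinch_z ahead of it (pinch_z is the distance from the TCP to the grasp point, in mm); z points along the fingers, y is the line along which they close (so a half turn about z gives the same grasp; the last joint's range is limited). The gripper opens to 85 mm and grips with 20 to 120 N. Pads are 22 mm wide; open, the fingers measure 114 mm over their backs; the gripper's body (76 mm by 85 mm) begins 54 mm behind the grasp point. The pads swing forward as they close: fully open they stand 13 mm farther back than shut.
Start: joints at [59.06, 18.69, -11.035, 60.275, 0, 82.311], TCP at [217.111, 505.353, 303.881] pointing down, gripper open.
Joint ranges: [-152.03, 152.03], [-55.5, 102.48], [-74.3, 77.21], [-110.64, 120.58], [-84.22, 78.4], [-180, 180]. Speed limits (degrees/s): [147.25, 147.25, 180, 180, 180, 180].

## Interface

Orientations are given as [roll, pitch, yaw] about the fixed x, y, z axes, in that order (R = Rz(yaw) Ry(pitch) Rx(roll)).
In Python, from cell import sense, capture, sign_off, find_in, spot_point, pinch_z gives the robot as it stands.
- The arm moves only by the tool drive_tool, never from a script. Its argument "steps" is text: rows parted by semicolons, each of 7 numbers parted by spaces: the shift along the tool's x, y, z each as a share of 2.5 cm, from -1 to 1, then the turn, a rotation vector about the tool's x, y, z each as a share of 0.1 rad, from -1 to 1, then the opening, from -1 (shut) to 1 (fully open). In form: x y z wx wy wz jaw; .... A call has 1 to 20 rows; each row shifts and turns the commanded pose from where the row before left it, along the tool's axes as they then stand; what a row does not reach is not made up. A row lasts 1/12 s, in which the tool goes at most 41.7 mm and 7.16 degrees, less where a joint would pass 70% of its speed; a pose out of reach is approached as far as the arm can. A call with a number of a shift or a turn outside -1 to 1 is refused whole. A call with a gripper value outside its range is refused whole. The fingers move at their own pace and stop on an object; "force" is the grip in N (left out, the last holds). Time passes only in rows, so rows that do not move let the fingers close. It gives the time, the measured TCP pose, the force, the opening and the grip force at its end, in the units of the state.
- sense(): the state, without advancing time (a new reading comes with each control period).
- capture(name): name is "scene" or "top" or "wrist"; returns a dict with "color" (420x560x3 uint8, red, green, blue), "mtx" (3x3 intrinsics, pixels), "rvec" (rotation vector, rad) and "tvec" (3), from world to camera coordinates, as OpenCV has them. Camera axes: x right, y down, z forward; pixel columns grow to the right and rows downward; lengths in mm; the calibration is good to about 2 mm. The wrist camera is an equidistant fisheye: a pixel r from the principal point sees the ray r / f radians off the axis. A picture is of the moment at which its call begins. There is no depth.
- sign_off(): hands the job in; it is judged then, once.
Trained networks look in a picture, given as the dict that the camera call returned (one of the last four; its "shot" number tells which), for a name from the list of things; names that differ only in an ending like _2 or _b are one class to them, and where a whole thing is asked for, a point or a joint stands for the part that bears it (a point fixed in the world has none). Each returns a list of dicts, best first, with "conf" (0 to 1); they miss things now and then, are a little off and sometimes report something else, mostly with a low value. They report only what shows in the picture. A call takes as long as a camera call. They do not tell look-alikes from the thing itself.
- find_in(thing, picture): "bbox" ([left, top, width, height] in pixels, round what is visible of it).
- spot_point(thing, picture): "centre" ([column, row] in pixels: a listed point, or the origin of a listed thing).
The state is a dict: "time_s": time; "q": joint angles; "dq": joint speeds; "tau": joint torques, N m; "eef_pos": TCP position; "orientation": TCP orientation; "ft_force": force on the tool from outside, world axes, zero at the start; "wrist_torque": the same for the moment, N m; "gripper_width": finger opening in mm; "gripper_force": force on a finger pad.
Only numpy, scipy, OpenCV 4.12 (cv2) and the standard library are available. Lean on these libraries where they do the work, as an engineer would, in place of code of your own. Each camera call takes 0.05 s, during which the arm holds its last target. There are 200 camera calls.

## Task

Hang the label-roll carrier by its hooks on the rail at the blue section and let go of it there. Then slide it along the rail, without lifting it off again, until it hangs still and centred over the green stripe. Do not let the carrier fall over, and leave the tubs, the paper bags and the spare roll where they are.

Things in the scene. Friction and masses are not known exactly. Their poses are not given: they have to be found in the camera images.
- carrier: Loose grey plastic carrier, 350 g, upright on the bench: 68 mm deep (x), 90 wide (y), 200 high. Origin: centre of underside. Two 5 mm cheeks (outer faces y = +-45 mm) hold a paper label roll with dark round stickers (top at z = 76 mm) and end above in J hooks, joined by a bridge (x +-26 mm, z = 158 to 164) under an orange tab. The hooks open to the carrier's own +x, with a column on the -x side.
- carrier_tab (a point): Point to grip: middle of the orange tab on top of the carrier, 186 mm above its underside. The tab is 12 mm thick (carrier's x), 50 mm wide (carrier's y) and stands from z = 164 to 200 mm; a white line marks its middle.
- carrier_seat (a point): Where the rail's axis lies in the hooks when the carrier hangs: 135 mm above its underside, x = y = 0. The seat is an inverted V, 32 mm wide at its foot; the column is behind it (x = -28 to -16 mm).
- carrier_lip (a point): Lower end of the hooks' front lip, at x = 21, z = 122 mm in the carrier (lip x = 16 to 26 mm). The rail enters sideways between it and the roll's top (z = 76 mm): hold the carrier about 35 mm above its hanging height, move it along its own +x until the rail is under the seat, then lower it.
- rail: Fixed round steel rail, 14 mm diameter, 520 mm between its two posts (posts 18 mm thick, no higher than the rail), on a plywood base board 100 mm (x) by 580 mm (y), 12 mm thick. The rail runs along this frame's y, its axis 185 mm above the bench. Origin: bench level, under the middle of the rail.
- rail_mid (a point): Middle of the rail, on its axis, 185 mm above the bench; same axes as the rail.
- load: Blue section, 120 mm wide along the rail: a blue strip across the base board and a blue band round the rail. Its place along the rail varies and it may be at either end. Origin: bench level, under the rail's axis, middle of the section; y along the rail.
- mark: Green stripe, 30 mm wide along the rail: a strip across the base board and a band round the rail, flat, nothing to bump into; towards the other end from the blue section. Origin: bench level, under the rail's axis, middle of the stripe; y along the rail.
- tubs: Bystander: stack of clear food tubs, 135 by 110 by 66 mm, origin at the centre of its underside.
- bags: Bystander: stack of flat brown paper bags, 130 by 190 by 40 mm, origin at the centre of its underside.
- spare: Bystander: spare label roll lying flat, 84 mm diameter, 40 mm high, beyond the rail, origin at the centre of its underside.
Not all that is in view belongs to the job. Leave any purple or red look-alike of the carrier alone.

How it is judged (in metres and radians):
On the way:
1. the carrier hangs still on the rail with its middle on the blue section, let go (z of carrier_seat in the frame of rail_mid between -0.006 and 0.006 m and x of carrier_seat in the frame of rail_mid between -0.012 and 0.012 m and angle between carrier's own z axis and vertical below 0.15 rad and angle between the y axis of carrier and the y axis of rail, either way round below 0.15 rad and linear speed of carrier below 0.03 m/s and angular speed of carrier below 0.3 rad/s and y of carrier_seat in the frame of load between -0.06 and 0.06 m and contact force between the fingers and carrier below 0.05 N), for 0.2 s.
At the end, for the whole second after the job is handed in: the carrier hangs in its hook seats on the rail (seat within 6 mm of the rail's height and 12 mm across, tilt and yaw to the rail under 0.15 rad), at rest and released, with its middle within 15 mm of the middle of the green stripe along the rail (z of carrier_seat in the frame of rail_mid between -0.006 and 0.006 m and x of carrier_seat in the frame of rail_mid between -0.012 and 0.012 m and angle between carrier's own z axis and vertical below 0.15 rad and angle between the y axis of carrier and the y axis of rail, either way round below 0.15 rad and linear speed of carrier below 0.03 m/s and angular speed of carrier below 0.3 rad/s and y of carrier_seat in the frame of mark between -0.015 and 0.015 m and contact force between the arm and carrier below 0.05 N); the robot touches nothing.
It fails at once if the carrier is lifted off the rail, or hooked on, away from the blue section (z of carrier_seat in the frame of rail_mid between 0.014 and 0.04 m and x of carrier_seat in the frame of rail_mid between -0.012 and 0.012 m and y of carrier_seat in the frame of rail_mid between -0.24 and 0.24 m and (y of carrier_seat in the frame of load above 0.08 m or y of carrier_seat in the frame of load below -0.08 m)).
It fails at once if the carrier falls over (angle between carrier's own z axis and vertical above 0.8 rad).
It fails at once if the tubs are moved by more than 30 mm (distance of tubs from where it was at the start of the episode above 0.03 m).
It fails at once if the bags are moved by more than 30 mm (distance of bags from where it was at the start of the episode above 0.03 m).
It fails at once if the spare roll is moved by more than 30 mm (distance of spare from where it was at the start of the episode above 0.03 m).
It also fails if it takes over 54 s, if anything falls off the work surface, if the arm or the gripper's body presses on something with over 40 N, if the wrist force passes 120 N, or if a joint passes its speed limit or range.

## Working session

There is one attempt and no reset: what is moved stays moved. The work goes in short steps, Python scripts to look and compute and a tool call to move; the robot and the scene stay as the last step left them, time stands still between calls to the robot, and variables do not carry over. Pictures are saved under pics/ and viewed, at most 10 in all, crops included, and the job is handed in when it is done.

Besides the shell and the picture viewer there is one more tool, called after ">>>" as a command line: name --argument value ..., lists and objects as JSON in quotes. drive_tool: Moves the arm, as the interface text tells. Its arguments: {"type":"object","properties":{"steps":{"type":"string"},"force":{"type":"number"}},"required":["steps"]}

```bash
mkdir -p pics
cat > h.py <<'E'
import numpy as np, cv2
from cell import *
def uv(p,c):
    R=cv2.Rodrigues(np.array(c["rvec"],float))[0]
    return (R@np.atleast_2d(p).T).T+np.array(c["tvec"],float).ravel()
def ray(px,c,fish=False):
    K=np.array(c["mtx"],float);R=cv2.Rodrigues(np.array(c["rvec"],float))[0];t=np.array(c["tvec"],float).ravel()
    x=(px[0]-K[0,2])/K[0,0];y=(px[1]-K[1,2])/K[1,1]
    if fish:
        r=np.hypot(x,y);s=np.sin(r)/max(r,1e-9);d=np.array([x*s,y*s,np.cos(r)])
    else: d=np.array([x,y,1.])
    return -R.T@t, R.T@d/np.linalg.norm(d)
def tri(rs):
    A=sum(np.eye(3)-np.outer(d,d) for o,d in rs);b=sum((np.eye(3)-np.outer(d,d))@o for o,d in rs)
    p=np.linalg.solve(A,b);return p,[np.linalg.norm(np.cross(p-o,d)) for o,d in rs]
def atz(px,c,z,fish=False):
    o,d=ray(px,c,fish);return o+d*(z-o[2])/d[2]
def shot(n,f): 
    c=capture(n);cv2.imwrite("pics/"+f,cv2.cvtColor(c["color"],cv2.COLOR_RGB2BGR));return c
E
python3 - <<'E'
from h import *
print(pinch_z, sense())
cs={n:shot(n,n+"1.png") for n in("scene","top","wrist")}
for n,c in cs.items():
    print(n,np.round(np.array(c["tvec"]).ravel()),np.array(c["mtx"])[0])
    for t in ["carrier_tab","carrier_seat","carrier_lip","carrier","rail_mid","load","mark","tubs","bags","spare","rail"]:
        r=spot_point(t,c); print(t,[(np.round(a["centre"],1).tolist(),round(a["conf"],2)) for a in r[:3]])
E
cd pics; python3 -c "
import cv2,numpy as np
a=[cv2.imread(n+'1.png') for n in('scene','top')]
cv2.imwrite('a.png',cv2.resize(np.hstack(a),(800,300)))"
```

```text
53.900000000000006 {'time_s': 0.0, 'q': array([ 5.90604297e+01,  1.87315786e+01, -1.10913252e+01,  6.02749155e+01,
       -1.55723594e-03,  8.23100004e+01]), 'dq': array([ 0.07168442,  0.06917815,  0.01927113, -0.06529022,  0.03877346,
        0.09494699]), 'tau': array([-1.02950988e-03, -4.43399727e+01,  2.62438756e+01,  1.54509104e-02,
       -1.44174655e-04, -1.52514144e-05]), 'eef_pos': array([216.8727777 , 504.94192627, 303.1119455 ]), 'orientation': array([-1.79902852e+02, -1.15462892e-02,  1.56750421e+02]), 'ft_force': array([ 1.4374836 , -0.70471148, -0.03338834]), 'wrist_torque': array([ 0.01952637,  0.01145657, -0.08597934]), 'gripper_force': 0.0, 'gripper_width': 85.55142781501858}
scene [ 241. -312. 1523.] [485.82641787   0.         283.05925498]
carrier_tab [([347.9, 161.8], 0.77), ([253.2, 148.6], 0.72), ([264.3, 110.8], 0.64)]
carrier_seat [([346.3, 179.4], 0.81), ([252.0, 164.5], 0.8), ([261.0, 123.3], 0.74)]
carrier_lip [([337.7, 175.7], 0.81), ([256.2, 124.9], 0.6), ([245.4, 171.1], 0.56)]
carrier [([343.3, 207.5], 0.92), ([252.2, 196.6], 0.7), ([262.4, 158.4], 0.69
[... 473 characters left out ...]
), ([354.0, 305.2], 0.58)]
carrier_lip [([358.3, 304.9], 0.95), ([337.2, 248.4], 0.93), ([255.9, 282.3], 0.75)]
carrier [([253.1, 280.6], 0.88), ([347.1, 302.4], 0.73), ([160.5, 254.6], 0.65)]
rail_mid [([278.2, 182.1], 0.85)]
load [([236.9, 188.7], 0.66)]
mark [([322.7, 193.0], 0.59)]
tubs [([162.3, 252.2], 0.6)]
bags [([247.3, 149.2], 0.68), ([415.4, 267.7], 0.59)]
spare [([249.3, 148.3], 0.84)]
rail [([280.5, 188.7], 0.91)]
wrist [-550.  -40.  380.] [325.1922621    0.         277.48602834]
carrier_tab [([38.4, 409.7], 0.63)]
carrier_seat []
carrier_lip []
carrier [([49.4, 382.8], 0.8), ([0.0, 337.8], 0.79)]
rail_mid []
load []
mark []
tubs [([249.7, 337.4], 0.71)]
bags []
spare []
rail []
```

View pics/scene1.png

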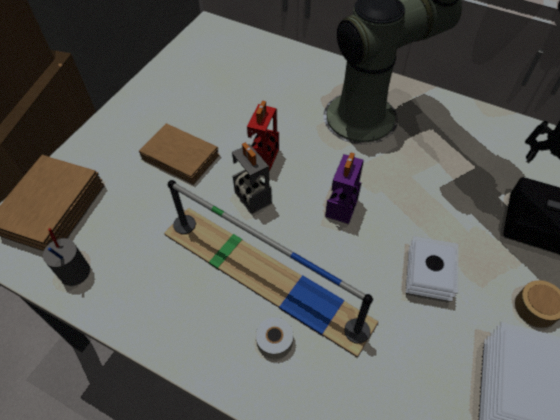

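View pics/top1.png

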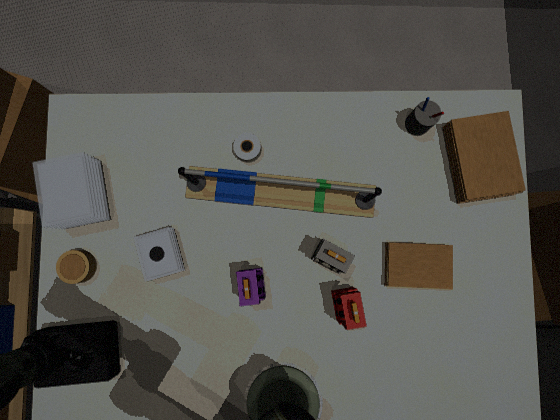

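Grey carrier: scene tab ~(250,150), top ~(338,257), red look-alike close to it; rail lies beyond, blue on the left (top x≈236), green on the right (≈322). Next: triangulating, plus a close-up.

Run:
```python
from h import *
s=capture("scene");t=capture("top")
pts={}
for n,a,b in [("tab",(253.2,148.6),(338.2,258.6)),("seat",(252,164.5),(335.4,253)),("lip",(245.4,171.1),(337.2,248.4)),("redtab",(264.3,110.8),(352.3,313.4))]:
    p,e=tri([ray(a,s),ray(b,t)]);print(n,p.round(1),np.round(e,1))
print("carrier0",atz((252.2,196.6),s,0).round(1))
for n,a,b in [("load",(310.9,307),(236.9,188.7)),("mark",(227.9,252.2),(322.7,193)),("spare",(274,340.6),(249,148.3)),("rail",(263.4,278.9),(280.5,188.7))]:
    print(n,atz(a,s,12 if n!="spare" else 40).round(1),atz(b,t,12 if n!="spare" else 40).round(1))
p,e=tri([ray((261.7,238.1),s),ray((278.2,182.1),t)]);print("mid",p.round(1),e)
# colour masks
for nm,c in (("scene",s),("top",t)):
    hsv=cv2.cvtColor(c["color"],cv2.COLOR_RGB2HSV)
    for col,lo,hi in (("blue",(100,130,50),(125,255,255)),("green",(45,100,50),(85,255,255)),("orange",(8,150,110),(18,255,255))):
        m=cv2.inRange(hsv,lo,hi);k,l,st,ce=cv2.connectedComponentsWithStats(m)
        print(nm,col,[(st[i].tolist(),ce[i].round(1).tolist()) for i in range(1,k) if st[i,4]>12])
a=cv2.resize(s["color"][130:220,210:370],(800,450),interpolation=cv2.INTER_CUBIC)
b=cv2.resize(t["color"][225:335,290:450],(800,550),interpolation=cv2.INTER_CUBIC)
o=cv2.resize(np.vstack([a,b]),(480,600));cv2.imwrite("pics/b.png",cv2.cvtColor(o,cv2.COLOR_RGB2BGR))
```

```text
tab [ 419.1 -140.5  186.3] [5.8 5.8]
seat [ 433.6 -138.6  142.1] [5.9 5.9]
lip [ 447.3 -148.1  125. ] [3.3 3.3]
redtab [ 281.2 -180.2  177.9] [0.5 0.5]
carrier0 [ 430.9 -141.8    0. ]
load [655.3 147.7  12. ] [633.9 139.5  12. ]
mark [ 619.2 -103.9   12. ] [ 619.1 -123.4   12. ]
spare [776.5 114.7  40. ] [752.8 100.2  40. ]
rail [643.1  12.5  12. ] [633.1   5.5  12. ]
mid [625.9   7.4 173.5] [np.float64(1.9084918266231814), np.float64(1.908491826623228)]
scene blue [([291, 253, 50, 32, 296], [315.8, 268.4]), ([280, 276, 63, 58, 1959], [311.3, 304.2])]
scene green [([212, 206, 11, 10, 55], [216.9, 210.4]), ([209, 235, 32, 33, 379], [224.5, 250.9])]
scene orange [([256, 108, 6, 5, 20], [258.7, 110.0]), ([243, 143, 6, 6, 20], [245.3, 145.3]), ([248, 150, 7, 6, 24], [251.3, 152.5]), ([349, 153, 5, 6, 20], [351.2, 155.4]), ([345, 161, 6, 6, 26], [347.7, 163.5])]
top blue [([205, 169, 52, 36, 1214], [233.5, 186.1])]
top green [([316, 179, 15, 10, 89], [323.3, 183.6]), ([313, 191, 12, 21, 209], [318.9, 201.0])]
top orange [([328, 251, 8, 6, 20], [332.0, 253.4]), ([338, 256, 8, 6, 16], [341.7, 258.1]), ([244, 280, 4, 9, 25], [245.2, 283.5]), ([245, 289, 4, 10, 24], [246.4, 293.5])]
```

View pics/b.png

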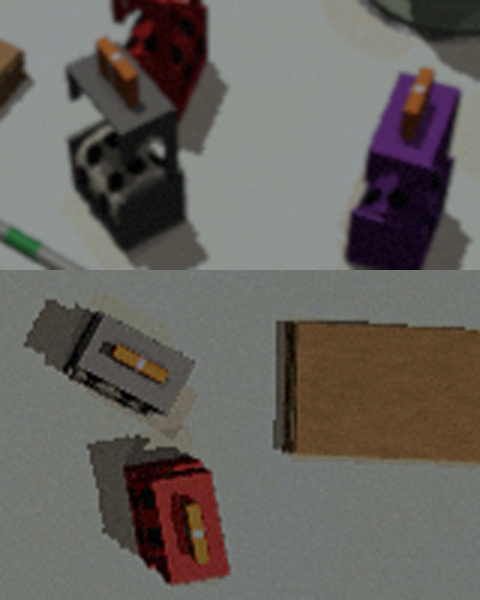

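Run:
```python
from h import *
s=capture("scene");t=capture("top")
for c in(s,t): print("cam",ray((280,210),c)[0].round(), ray((280,210),c)[1].round(2))
p,e=tri([ray((248.3,148.9),s),ray((336.9,255.8),t)]);print("tab",p.round(1),e)
ends=[tri([ray(a,s),ray(b,t)]) for a,b in(((245.3,145.3),(332,253.4)),((251.3,152.5),(341.7,258.1)))];print(ends)
for c,l in((s,[(245.3,145.3),(251.3,152.5)]),(t,[(332,253.4),(341.7,258.1)])):
    a=[atz(x,c,186) for x in l];d=a[0]-a[1];print("tab yaw",np.degrees(np.arctan2(-d[0],d[1])),(a[0]+a[1])/2)
p,e=tri([ray((216.9,210.4),s),ray((323.3,183.6),t)]);print("markband",p,e)
print("band z185 scene",atz((216.9,210.4),s,185),atz((315.8,268.4),s,185),"top green",atz((323.3,183.6),t,185))
# split blue top: print strip corners; ends of posts
for n,a,b in(("postL",(368,300),(181,171)),("postR",(172,185),(379,191))):
    print(n,tri([ray(a,s),ray(b,t)]))
print("strip load",atz((311.3,304.2),s,12),"strip mark",atz((224.5,250.9),s,12),atz((318.9,201),t,12))
# model overlay
best=np.array([425,-140,0]);th=np.radians(-26)
def W(q):
    q=np.atleast_2d(q);R=np.array([[np.cos(th),-np.sin(th),0],[np.sin(th),np.cos(th),0],[0,0,1]]);return q@R.T
tab=(ends[0][0]+ends[1][0])/2
out=[]
for c,(x0,x1,y0,y1) in((s,(200,320,120,230)),(t,(290,410,215,325))):
    K=np.array(c["mtx"]);im=cv2.resize(c["color"][y0:y1,x0:x1],None,fx=5,fy=5,interpolation=cv2.INTER_CUBIC)
    def P(q): 
        r=cv2.projectPoints(W(q)+[tab[0],tab[1],0],np.array(c["rvec"]),np.array(c["tvec"]),K,None)[0][:,0];return ((r-[x0,y0])*5).astype(int)
    for poly,col in(([(-34,-45,0),(34,-45,0),(34,45,0),(-34,45,0)],(255,255,0)),([(-26,-45,164),(26,-45,164),(26,45,164),(-26,45,164)],(0,255,255)),([(0,-25,200),(0,25,200)],(255,0,255)),([(21,-45,122),(21,-45,164)],(0,255,0)),([(21,45,122),(21,45,164)],(0,255,0))):
        cv2.polylines(im,[P(poly)],True,col,1)
    out.append(im)
o=np.hstack(out);o=cv2.resize(o,(800,int(o.shape[0]*800/o.shape[1])));cv2.imwrite("pics/c.png",cv2.cvtColor(o,cv2.COLOR_RGB2BGR))
```

```text
cam [1099.  311. 1082.] [-0.5  -0.27 -0.82]
cam [ 434.  -14. 1249.] [ 0.11  0.02 -0.99]
tab [ 428.9 -141.6  193.5] [np.float64(0.016945156603696433), np.float64(0.01694515660379117)]
[(array([ 438.7893997 , -133.25403409,  219.47938891]), [np.float64(7.815378682744486), np.float64(7.815378682744481)]), (array([ 419.19151864, -149.85912815,  167.56011362]), [np.float64(8.176717713777402), np.float64(8.176717713777423)])]
tab yaw 151.36794726258574 [ 423.24135932 -145.48768934  186.        ]
tab yaw -26.078824723694193 [ 429.03726054 -142.40996029  186.        ]
markband [ 618.1243968  -111.0447206   190.88535432] [np.float64(1.8663306514086806), np.float64(1.8663306514086273)]
band z185 scene [ 615.66688525 -115.60360191  185.        ] [644.85827674 145.36611028 185.        ] top green [ 618.21526908 -109.92934405  185.        ]
postL (array([656.31889048, 268.82915252, 177.22837305]), [np.float64(0.8415307591828181), np.float64(0.841530759182737)])
postR (array([ 598.1608185 , -255.74606631,  174.928666  ]), [np.float64(2.1604491127293652), np.float64(2.1604491127294447)])
strip load [648.4986419  145.45771016  12.        ] strip mark [ 619.97587835 -113.57294045   12.        ] [ 594.51444989 -111.51173382   12.        ]
```

View pics/c.png

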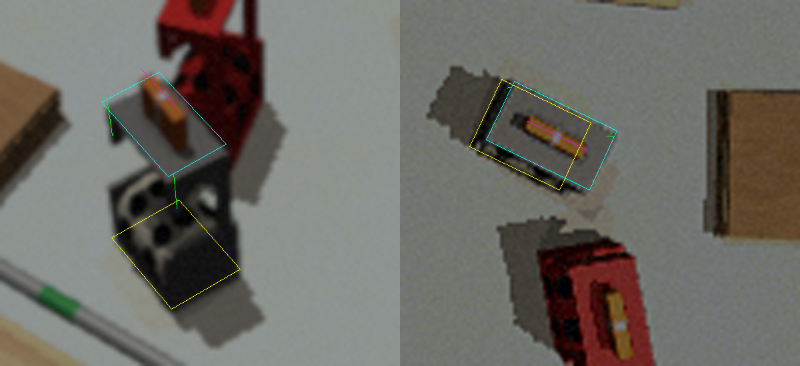

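The overlay confirms yaw ≈ -26°, with the hooks opening towards the rail (+x). Turning the tool first.

>>> drive_tool --steps "0 0 0 0 0 1 1;0 0 0 0 0 1 1;0 0 0 0 0 1 1;0 0 0 0 0 1 1;0 0 0 0 0 1 1;0 0 0 0 0 1 1;0 0 0 0 0 1 1;0 0 0 0 0 1 1;0 0 0 0 0 1 1;0 0 0 0 0 1 1;0 0 0 0 0 1 1;0 0 0 0 0 1 1;0 0 0 0 0 1 1;0 0 0 0 0 1 1;0 0 0 0 0 1 1;0 0 0 0 0 1 1;0 0 -0.4 0 0 0.2 1"

```text
time_s: 3.42
eef_pos: [216.6, 504.5, 312.4]
orientation: [-180.0, 0.2, 63.8]
ft_force: [0.4, -0.0, -0.1]
gripper_width: 85.3
gripper_force: 0.0
```

>>> drive_tool --steps "-1 0.96 0 0 0 0 1;-1 0.96 0 0 0 0 1;-1 0.96 0 0 0 0 1;-1 0.96 0 0 0 0 1;-1 0.96 0 0 0 0 1;-1 0.96 0 0 0 0 1;-1 0.96 0 0 0 0 1;-1 0.96 0 0 0 0 1;-1 0.96 0 0 0 0 1;-1 0.96 0 0 0 0 1;-1 0.96 0 0 0 0 1;-1 0.96 0 0 0 0 1;-1 0.96 0 0 0 0 1;-1 0.96 0 0 0 0 1;-1 0.96 0 0 0 0 1;-1 0.96 0 0 0 0 1;-1 0.96 0 0 0 0 1;-0.5 0.5 0 0 0 0 1;0 0 0 0 0 0 1;0 0 0 0 0 0 1"

```text
time_s: 5.08
eef_pos: [402.7, -73.1, 314.3]
orientation: [-180.0, -0.0, 63.9]
ft_force: [-0.5, 0.6, -0.5]
gripper_width: 85.3
gripper_force: 0.0
```

```bash
cat >> h.py <<'E'
def look(names,c,n=3):
    for t in names: print(t,[(np.round(a["centre"],1).tolist(),round(a["conf"],2)) for a in spot_point(t,c)[:n]])
E
python3 - <<'E'
from h import *
c=shot("wrist","w2.png");s=sense();print(s["eef_pos"],s["orientation"],s["time_s"],s["q"].round(1))
print(ray((280,210),c)[0])
look(["carrier_tab","carrier_seat","carrier_lip","carrier","rail_mid","load","mark"],c)
E
```

```text
[402.30335276 -72.21814834 314.21148934] [-1.79975471e+02 -2.47439323e-02  6.39509987e+01] 5.1333 [-20.6   3.1 -29.   57.9   0.   95.5]
[439.14577535   1.98379394 383.12174235]
carrier_tab [([91.7, 51.3], 0.89), ([219.3, 383.7], 0.71), ([347.7, 289.2], 0.66)]
carrier_seat [([340.8, 257.8], 0.75), ([226.5, 343.3], 0.71), ([121.2, 59.1], 0.67)]
carrier_lip [([142.5, 78.5], 0.84)]
carrier [([175.0, 70.8], 0.92), ([239.0, 279.4], 0.81), ([320.0, 210.0], 0.69)]
rail_mid [([510.5, 1.3], 0.8)]
load []
mark []
```

View pics/w2.png

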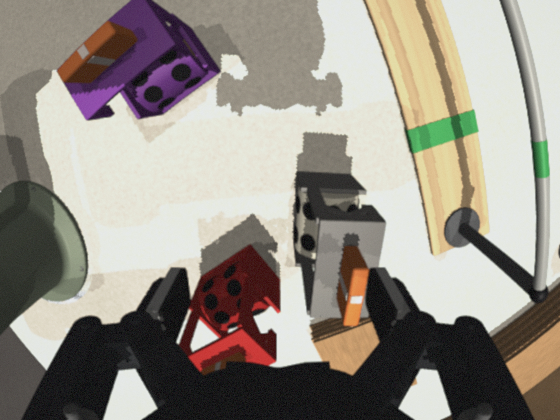

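Run:
```python
from h import *
c=capture("wrist");s=capture("scene");t=capture("top")
look(["carrier_tab","carrier_seat"],c)
r=[ray((347.7,289.2),c,True),ray((248.3,148.9),s),ray((336.9,255.8),t)]
print(tri(r)); 
for i in((0,1),(0,2),(1,2)): print(tri([r[j] for j in i])[0])
print(atz((347.7,289.2),c,186,True))
a=atz((342,256),c,200,True);
hsv=cv2.cvtColor(c["color"],cv2.COLOR_RGB2HSV);m=cv2.inRange(hsv,(5,130,130),(20,255,255));m[:230]=0;m[330:]=0;m[:,:320]=0;m[:,385:]=0
k,l,st,ce=cv2.connectedComponentsWithStats(m);print([(st[i].tolist(),ce[i].round(1).tolist()) for i in range(1,k) if st[i,4]>12])
for n,px in(("greenwr",(541,160)),("strip",(443,131))): print(n,atz(px,c,185 if n=="greenwr" else 12,True))
o=cv2.resize(c["color"][230:340,300:420],None,fx=5,fy=5,interpolation=cv2.INTER_CUBIC);cv2.imwrite("pics/d.png",cv2.cvtColor(o,cv2.COLOR_RGB2BGR))
```

```text
carrier_tab [([349.2, 290.1], 0.97), ([92.5, 53.3], 0.9), ([219.4, 385.3], 0.69)]
carrier_seat [([339.9, 257.8], 0.91), ([126.9, 61.4], 0.88), ([226.5, 345.4], 0.67)]
(array([ 427.25191   , -141.30468463,  186.77356516]), [np.float64(4.430995224093592), np.float64(3.8063424067226017), np.float64(2.0104114132550364)])
[ 426.23085336 -140.89768173  186.41321598]
[ 427.76127198 -143.66536314  175.95418331]
[ 428.93262098 -141.62374629  193.48584516]
[ 427.25283388 -136.41931661  186.        ]
[([344, 270, 25, 58, 775], [355.9, 298.5])]
greenwr [ 613.29742576 -113.48003338  185.        ]
strip [ 610.57477073 -111.03009525   12.        ]
```

View pics/d.png

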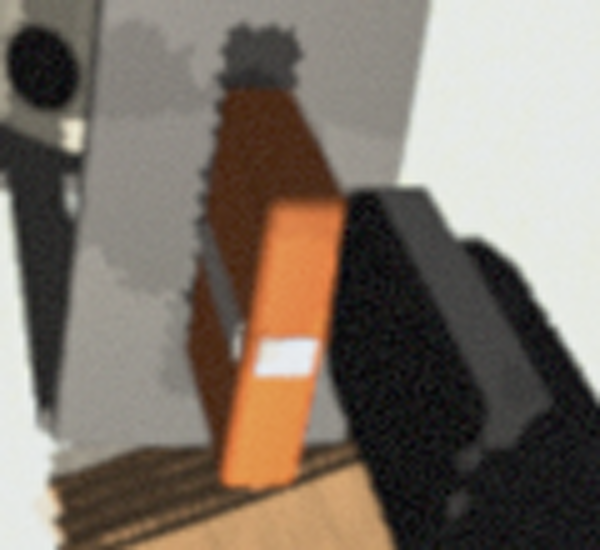

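Run:
```python
from h import *
c=capture("wrist")
f=lambda x,y,z:atz((300+x/5,230+y/5),c,z,True)
print("mid200",f(287,358,200)); 
print("mid of side line foot (x=-6)",f(207,225,166))
q=[f(270,203,200),f(345,203,200),f(297,485,200),f(222,485,200)]
print(np.round(q,1)); d=(q[0]+q[1])/2-(q[2]+q[3])/2; print("yaw",np.degrees(np.arctan2(-d[0],d[1])),np.linalg.norm(d),np.mean(q,0))
print(sense()["eef_pos"],sense()["orientation"])
```

```text
mid200 [ 430.64180846 -140.30322516  200.        ]
mid of side line foot (x=-6) [ 426.2888317 -136.0832995  166.       ]
[[ 437.  -115.1  200. ]
 [ 446.2 -120.1  200. ]
 [ 424.4 -163.6  200. ]
 [ 414.4 -157.8  200. ]]
yaw -27.29720107932921 48.519172533262044 [ 430.51132969 -139.14500963  200.        ]
[402.54721748 -72.34873082 313.88116885] [-1.79999304e+02  1.90039288e-03  6.39420483e+01]
```

>>> drive_tool --steps "-1 1 0 0 0 0.17 1;-0.93 1 0 0 0 0 1;0 0.19 0 0 0 0 1;0 0 0 0 0 0 1;0 0 0 0 0 0 1"

```text
time_s: 6.2
eef_pos: [429.6, -139.8, 313.5]
orientation: [-179.9, -0.0, 62.9]
ft_force: [-0.3, 0.7, 0.8]
gripper_width: 85.5
gripper_force: 0.0
```

Run:
```python
from h import *
c=shot("wrist","w3.png");s=sense();print(s["eef_pos"],s["orientation"])
look(["carrier_tab"],c)
```

```text
[ 429.31734424 -139.3804404   313.54346703] [-1.79907071e+02 -1.61161307e-02  6.29727729e+01]
carrier_tab [([34.1, 9.5], 0.68), ([277.9, 230.0], 0.59)]
```

View pics/w3.png

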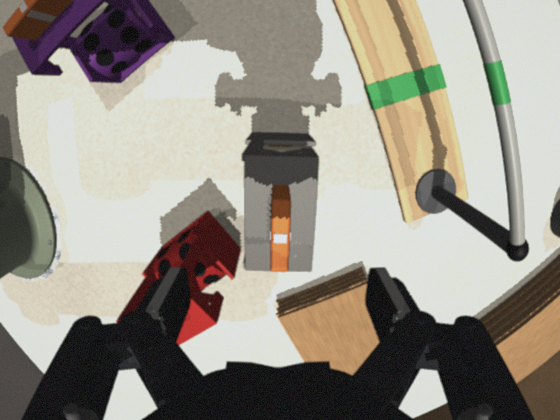

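Run:
```python
from h import *
c=capture("wrist");print(atz((281,239),c,200,True),atz((271,240),c,200,True),atz((290,240),c,200,True), atz((280.5,192),c,200,True),atz((280.5,271),c,200,True))
```

```text
[ 430.70476467 -139.62665387  200.        ] [ 424.90473401 -137.43685186  200.        ] [ 435.33994375 -142.76055374  200.        ] [ 444.02255028 -112.65309797  200.        ] [ 420.14926369 -159.81894286  200.        ]
```

>>> drive_tool --steps "0 0 1 0 0 0 1;0 0 1 0 0 0 1;0 0 0.4 0 0 0 1;0 0 0 0 0 0 1;0 0 0 0 0 0 1"

```text
time_s: 6.77
eef_pos: [429.5, -139.3, 253.9]
orientation: [-179.9, -0.0, 63.0]
ft_force: [-0.6, 0.8, -0.2]
gripper_width: 85.6
gripper_force: 0.0
```

>>> drive_tool --steps "0 0.04 0.44 0 0 0 1;0 0 0 0 0 0 1;0 0 0 0 0 0 -1;0 0 0 0 0 0 -1;0 0 0 0 0 0 -1;0 0 0 0 0 0 -1;0 0 0 0 0 0 -1;0 0 0 0 0 0 -1;0 0 0 0 0 0 -1;0 0 0 0 0 0 -1;0 0 0 0 0 0 -1;0 0 0 0 0 0 -1" --force 40

```text
time_s: 7.77
eef_pos: [431.0, -140.7, 243.2]
orientation: [180.0, 0.0, 62.9]
ft_force: [-0.5, -0.6, 5.0]
gripper_width: 11.3
gripper_force: 40.0
```

>>> drive_tool --steps "0 0 -0.4 0 0 0 -1;0 0 -0.7 0 0 0 -1;0 0 -0.8 0 0 0 -1;0 0 -0.8 0 0 0 -1;0 0 -0.7 0 0 0 -1;0 0 0 0 0 -0.4 -1;0 0 0 0 0 -0.7 -1;0 0 0 0 0 -0.7 -1;0 0 0 0 0 -0.7 -1;0 0 0 0 0 -0.7 -1;0 0 0 0 0 -0.4 -1;0 0 0 0 0 0 -1;0 0 0 0 0 0 -1"

```text
time_s: 8.85
eef_pos: [430.4, -140.2, 327.0]
orientation: [-179.9, -0.0, 83.5]
ft_force: [-0.6, -0.5, -4.0]
gripper_width: 11.6
gripper_force: 39.2
```

>>> drive_tool --steps "0.4 0.1 0 0 0 0 -1;0.7 0.2 0 0 0 0 -1;0.9 0.2 0 0 0 0 -1;0.9 0.2 0 0 0 0 -1;0.9 0.2 0 0 0 0 -1;0.9 0.2 0 0 0 0 -1;0.9 0.2 0 0 0 0 -1;0.9 0.2 0 0 0 0 -1;0.9 0.2 0 0 0 0 -1;0.9 0.2 0 0 0 0 -1;0.9 0.2 0 0 0 0 -1;0.9 0.2 0 0 0 0 -1;0.9 0.2 0 0 0 0 -1;0.7 0.13 0 0 0 0 -1;0.4 0.1 0 0 0 0 -1;0 0 0 0 0 0 -1;0 0 0 0 0 0 -1;0 0 0 0 0 0 -1"

```text
time_s: 10.35
eef_pos: [532.0, 151.8, 327.6]
orientation: [-180.0, 0.0, 83.5]
ft_force: [-0.6, -0.3, -4.8]
gripper_width: 11.6
gripper_force: 39.1
```

Run:
```python
from h import *
c=shot("wrist","w4.png");s=shot("scene","s4.png");t=shot("top","t4.png");st=sense();print(st["eef_pos"],st["orientation"])
for n,d in(("w",c),("s",s),("t",t)): print(n);look(["carrier_tab","carrier_seat","carrier_lip","load","mark","rail_mid"],d)
w=c["color"];sc=s["color"][180:360,150:390]
o=np.hstack([cv2.resize(w,(400,300)),cv2.resize(sc,(400,300))]);cv2.imwrite("pics/e.png",cv2.cvtColor(o,cv2.COLOR_RGB2BGR))
```

```text
[532.29049583 151.48453085 327.97044407] [-1.79995284e+02  1.68433325e-02  8.34984000e+01]
w
carrier_tab [([277.8, 289.2], 0.78), ([86.3, 301.3], 0.78), ([446.4, 180.3], 0.48)]
carrier_seat [([104.1, 277.1], 0.87)]
carrier_lip []
load [([363.3, 162.5], 0.88), ([356.6, 262.0], 0.59)]
mark []
rail_mid []
s
carrier_tab [([258.8, 110.6], 0.9), ([347.2, 206.3], 0.85)]
carrier_seat [([343.4, 219.0], 0.74), ([344.9, 177.3], 0.68), ([257.8, 122.0], 0.59)]
carrier_lip [([255.0, 128.4], 0.89), ([337.4, 232.4], 0.63), ([338.4, 177.9], 0.52)]
load [([311.1, 304.7], 0.69)]
mark [([230.4, 253.3], 0.88)]
rail_mid [([262.9, 237.6], 0.58)]
t
carrier_tab [([355.1, 314.1], 0.97), ([246.5, 290.5], 0.6), ([220.2, 215.9], 0.59)]
carrier_seat [([352.2, 303.9], 0.92), ([248.7, 284.9], 0.83), ([222.6, 213.3], 0.66)]
carrier_lip [([356.5, 303.4], 0.85), ([255.3, 284.0], 0.82), ([223.2, 207.0], 0.6)]
load [([236.2, 187.9], 0.82), ([228.4, 220.3], 0.55)]
mark [([318.0, 196.1], 0.59)]
rail_mid [([278.0, 183.0], 0.82)]
```

View pics/e.png

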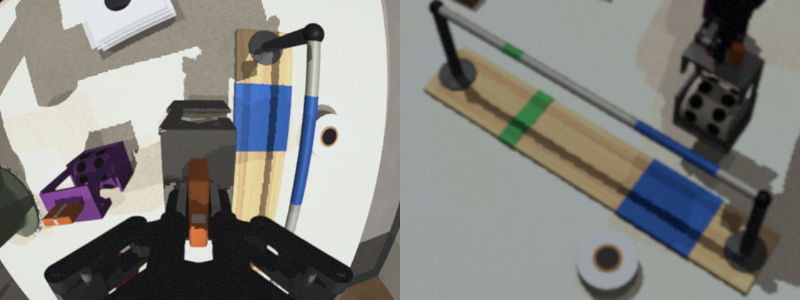

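Carrier held upright at standoff; blue band of rail at wrist ~(435,136)–(417,286), blue strip beside it. Measuring the rail line now.

Run:
```python
from h import *
c=capture("wrist");s=capture("scene");t=capture("top")
B=((100,110,50),(125,255,255));G=((45,90,50),(85,255,255))
for nm,d,f in(("w",c,1),("s",s,0),("t",t,0)):
    hsv=cv2.cvtColor(d["color"],cv2.COLOR_RGB2HSV)
    for cn,(lo,hi) in(("B",B),("G",G)):
        m=cv2.inRange(hsv,lo,hi);k,l,st,ce=cv2.connectedComponentsWithStats(m)
        for i in range(1,k):
            if st[i,4]<40: continue
            ys,xs=np.nonzero(l==i);P=np.c_[xs,ys].astype(float)
            for z in (185,12):
                W=np.array([atz(p,d,z,bool(f)) for p in P])[:,:2]
                print(nm,cn,st[i].tolist(),z,"mean",W.mean(0).round(1),"min",np.percentile(W,1,0).round(1),"max",np.percentile(W,99,0).round(1))
                if nm=="w" and cn=="B":
                    for a in range(int(W[:,1].min()),int(W[:,1].max()),30):
                        q=W[(W[:,1]>=a)&(W[:,1]<a+30)]; print("   ",q.mean(0).round(1),np.ptp(q[:,0]).round(1))
# tab white line, hand-eye check
print(sense()["eef_pos"])
for a,b in(((347.2,206.3),(220.2,215.9)),): print("tab",tri([ray(a,s),ray(b,t)]))
```

```text
w B [326, 117, 82, 95, 6982] 185 mean [596.8 187.2] min [570.7 153.3] max [625.3 218.3]
    [596.8 166.8] 54.1
    [597.2 195.2] 58.9
    [595.7 214.2] 55.7
w B [326, 117, 82, 95, 6982] 12 mean [641.9 147.7] min [594.5  86.2] max [693.7 204.3]
    [642.2  98.5] 95.5
    [641.3 126.3] 99.1
    [641.7 156.1] 105.0
    [644.5 185.9] 102.9
    [622.3 203.7] 69.7
w B [406, 135, 38, 153, 2546] 185 mean [643.1 147.9] min [631.1  83.8] max [655.  202.5]
    [637.6  97.2] 16.8
    [640.6 126.3] 17.3
    [643.9 156.2] 17.5
    [647.4 186.2] 17.3
    [648.3 202.3] 14.0
w B [406, 135, 38, 153, 2546] 12 mean [726.   76.3] min [704.3 -40.2] max [747.7 175.4]
    [714.8 -28.7] 26.8
    [7.174e+02 2.000e-01] 28.7
    [720.8  30.1] 28.5
    [724.   60.2] 28.5
    [727.4  90. ] 28.4
    [730.7 120.2] 29.9
    [734.5 150. ] 30.0
    [736.  171.2] 25.6
s B [291, 253, 51, 33, 338] 185 mean [645.1 147.5] min [634.2  86.3] max [656.7 201.5]
s B [291, 253, 51, 33, 338] 12 mean [557.5 116. ] min [544.5  43. ] max [571.4 180.4]
s B [280, 276, 64, 58, 1975] 185 mean [721.1 172.3] min [676.7 122.5] max [764.3 2
[... 270 characters left out ...]
82.2]
s G [209, 235, 33, 33, 406] 185 mean [696.7 -44.6] min [654.3 -59.4] max [737.7 -29.7]
s G [209, 235, 33, 33, 406] 12 mean [ 619.  -113.1] min [ 568.5 -130.8] max [667.9 -95.3]
t B [212, 169, 45, 36, 1019] 185 mean [613.4 121.2] min [567.7  72.9] max [656.4 179.3]
t B [212, 169, 45, 36, 1019] 12 mean [642.5 143.1] min [589.5  86.9] max [692.6 210.7]
t G [313, 179, 18, 34, 320] 185 mean [ 586.9 -101.6] min [ 545.7 -127.4] max [630.5 -84.8]
t G [313, 179, 18, 34, 320] 12 mean [ 611.7 -115.9] min [ 563.8 -145.9] max [662.5 -96.3]
[532.46656909 152.43603438 327.88285562]
tab (array([525.31181744, 151.70112389, 263.17764378]), [np.float64(3.254866738333992), np.float64(3.2548667383340426)])
```

>>> drive_tool --steps "0.1 0.4 0 0 0 0 -1;0.16 0.7 0 0 0 0 -1;0 0.8 0 0 0 0 -1;0 0.8 0 0 0 0 -1;0 0.8 0 0 0 0 -1;0 0.6 0 0 0 0 -1;0 0.33 0 0 0 0 -1;0 0 0 0 0 0 -1;0 0 0 0 0 0 -1;0 0 0 0 0 0 -1"

```text
time_s: 12.38
eef_pos: [642.5, 146.6, 327.6]
orientation: [-179.9, 0.0, 83.6]
ft_force: [-0.5, 0.0, -4.9]
gripper_width: 11.1
gripper_force: 39.2
```

Run:
```python
from h import *
c=shot("wrist","w5.png");s=shot("scene","s5.png");st=sense();print(st["eef_pos"],st["orientation"],st["ft_force"])
look(["carrier_tab","carrier_seat","carrier_lip"],s)
o=np.hstack([cv2.resize(c["color"],(400,300)),cv2.resize(s["color"][190:310,250:410],(400,300),interpolation=cv2.INTER_CUBIC)]);cv2.imwrite("pics/f.png",cv2.cvtColor(o,cv2.COLOR_RGB2BGR))
```

```text
[642.51073819 146.71212608 328.00014955] [-1.79970168e+02  1.83408570e-03  8.36017856e+01] [ 0.03948949  0.40333598 -4.35244154]
carrier_tab [([260.7, 110.2], 0.83), ([323.1, 246.0], 0.76), ([351.4, 163.6], 0.59)]
carrier_seat [([314.2, 259.5], 0.95), ([346.5, 176.7], 0.83), ([260.3, 121.8], 0.58)]
carrier_lip [([255.2, 125.4], 0.76), ([313.7, 273.1], 0.67), ([314.0, 305.8], 0.5)]
```

View pics/f.png

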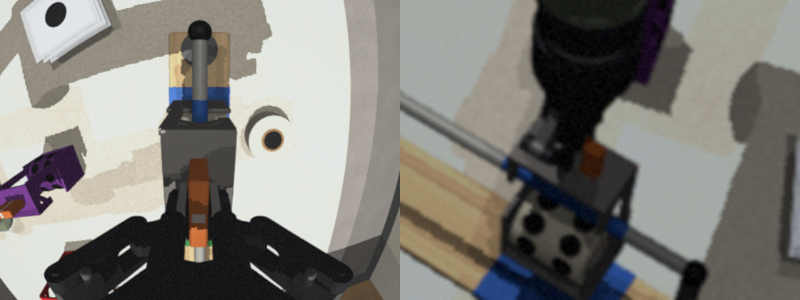

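The rail passes through the hooks' gap, centred under the tab (wrist col ≈ 200/400). Lowering.

>>> drive_tool --steps "0 0 0.4 0 0 0 -1;0 0 0.4 0 0 0 -1;0 0 0.4 0 0 0 -1;0 0 0 0 0 0 -1;0 0 0 0 0 0 -1"

```text
time_s: 13.05
eef_pos: [642.6, 146.4, 296.5]
orientation: [-179.9, 0.0, 83.6]
ft_force: [-0.1, -0.1, -4.1]
gripper_width: 11.5
gripper_force: 39.2
```

>>> drive_tool --steps "0 0 0.08 0 0 0 -1;0 0 0 0 0 0 -1;0 0 0 0 0 0 -1;0 0 0 0 0 0 -1"

```text
time_s: 13.38
eef_pos: [643.3, 146.5, 296.1]
orientation: [180.0, -0.0, 83.6]
ft_force: [0.5, 0.6, -3.1]
gripper_width: 11.6
gripper_force: 39.2
```

>>> drive_tool --steps "0 0 0.08 0 0 0 -1;0 0 0 0 0 0 -1;0 0 0 0 0 0 -1"

```text
time_s: 13.63
eef_pos: [643.2, 146.5, 293.8]
orientation: [-180.0, 0.0, 83.6]
ft_force: [0.3, -0.3, -3.0]
gripper_width: 11.8
gripper_force: 39.3
```

>>> drive_tool --steps "0 0 0.06 0 0 0 -1;0 0 0 0 0 0 -1;0 0 0 0 0 0 -1"

```text
time_s: 13.88
eef_pos: [643.6, 146.4, 293.0]
orientation: [179.9, -0.0, 83.6]
ft_force: [-0.0, -0.6, -0.1]
gripper_width: 11.5
gripper_force: 39.8
```

>>> drive_tool --steps "0 0 0.03 0 0 0 -1;0 0 0 0 0 0 -1;0 0 0 0 0 0 -0.5;0 0 0 0 0 0 0;0 0 0 0 0 0 0;0 0 0 0 0 0 0;0 0 0 0 0 0 0;0 0 0 0 0 0 0;0 0 0 0 0 0 0;0 0 0 0 0 0 0;0 0 0 0 0 0 0;0 0 0 0 0 0 0"

```text
time_s: 14.88
eef_pos: [643.3, 146.5, 291.6]
orientation: [180.0, 0.0, 83.6]
ft_force: [-0.2, -0.0, -0.2]
gripper_width: 42.7
gripper_force: 0.0
```

Run:
```python
from h import *
c=shot("wrist","w6.png");s=shot("scene","s6.png");st=sense();print(st["eef_pos"],st["gripper_width"],st["ft_force"])
look(["carrier_tab","carrier_seat","carrier_lip"],s)
o=np.hstack([cv2.resize(c["color"],(400,300)),cv2.resize(s["color"][190:310,250:410],(400,300),interpolation=cv2.INTER_CUBIC)]);cv2.imwrite("pics/g.png",cv2.cvtColor(o,cv2.COLOR_RGB2BGR))
```

```text
[643.27000031 146.50182538 291.63532236] 42.46730454026326 [-0.46289623  0.23481577  0.32567882]
carrier_tab [([262.0, 110.2], 0.95), ([322.4, 254.7], 0.66)]
carrier_seat [([348.6, 177.1], 0.7), ([316.3, 267.9], 0.62), ([262.1, 123.8], 0.57)]
carrier_lip [([313.6, 279.3], 0.96), ([257.1, 124.5], 0.62)]
```

View pics/g.png

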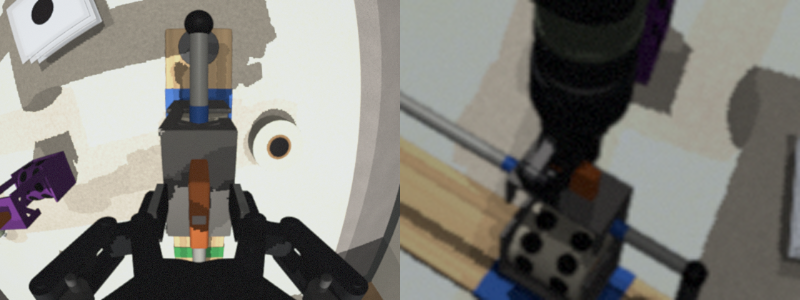

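>>> drive_tool --steps "0 0 -0.1 0 0 0 0;0 0 0 0 0 0 0;0 0 0 0 0 0 0;0 0 0 0 0 0 0;0 0 0 0 0 0 0;0 0 0 0 0 0 0;0 0 0 0 0 0 0;0 0 0 0 0 0 -1;0 0 0 0 0 0 -1;0 0 0 0 0 0 -1;0 0 0 0 0 0 -1;0 0 0 0 0 0 -1;0 0 0 0 0 0 -1;0 0 0 0 0 0 -1;0 0 0 0 0 0 -1" --force 20

```text
time_s: 16.38
eef_pos: [643.5, 146.5, 294.2]
orientation: [180.0, -0.0, 83.6]
ft_force: [0.4, 0.6, -0.2]
gripper_width: 12.1
gripper_force: 26.3
```

>>> drive_tool --steps "-0.2 0 0 0 0 0 -1;-0.4 0 0 0 0 0 -1;-0.4 0 0 0 0 0 -1;-0.4 0 0 0 0 0 -1;-0.4 0 0 0 0 0 -1;-0.2 0 0 0 0 0 -1;0 0 0 0 0 0 -1;0 0 0 0 0 0 -1"

```text
time_s: 17.05
eef_pos: [637.6, 94.8, 294.3]
orientation: [180.0, 0.2, 83.5]
ft_force: [1.4, -4.2, 1.6]
gripper_width: 11.6
gripper_force: 26.5
```

>>> drive_tool --steps "-0.2 0 0 0 0 0 -1;-0.5 0 0 0 0 0 -1;-0.5 0 0 0 0 0 -1;-0.5 0 0 0 0 0 -1;-0.5 0 0 0 0 0 -1;-0.5 0 0 0 0 0 -1;-0.5 0 0 0 0 0 -1;-0.5 0 0 0 0 0 -1;-0.5 0 0 0 0 0 -1;-0.2 0 0 0 0 0 -1;0 0 0 0 0 0 -1;0 0 0 0 0 0 -1"

```text
time_s: 18.05
eef_pos: [625.3, -14.5, 294.3]
orientation: [180.0, 0.2, 83.5]
ft_force: [3.4, -3.5, 2.5]
gripper_width: 11.4
gripper_force: 26.6
```

Run:
```python
from h import *
s=capture("scene");c=capture("wrist");st=sense();print(st["eef_pos"],st["gripper_width"],st["ft_force"])
look(["carrier_tab","carrier_seat"],s);look(["carrier_tab","mark"],c)
hsv=cv2.cvtColor(c["color"],cv2.COLOR_RGB2HSV)
m=cv2.inRange(hsv,(45,90,50),(85,255,255));k,l,sx,ce=cv2.connectedComponentsWithStats(m)
for i in range(1,k):
    if sx[i,4]>30: print(sx[i],atz(ce[i],c,185,True),atz(ce[i],c,12,True))
```

```text
[625.37408507 -13.86111192 294.32434883] 11.429328254031457 [ 2.98520858 -3.47603354  1.80957572]
carrier_tab [([255.9, 219.3], 0.86), ([345.5, 165.6], 0.69)]
carrier_seat [([259.7, 119.8], 0.78), ([254.1, 234.7], 0.77), ([346.9, 178.2], 0.7)]
carrier_tab [([17.3, 386.7], 0.86), ([273.8, 286.4], 0.65)]
mark [([278.7, 155.9], 0.6)]
[269 348  19  20 297] [ 614.38536234 -112.36137507  185.        ] [ 594.64571914 -289.03983541   12.        ]
```

>>> drive_tool --steps "-0.2 0 0 0 0 0 -1;-0.5 0 0 0 0 0 -1;-0.5 0 0 0 0 0 -1;-0.5 0 0 0 0 0 -1;-0.5 0 0 0 0 0 -1;-0.5 0 0 0 0 0 -1;-0.5 0 0 0 0 0 -1;-0.4 0 0 0 0 0 -1;-0.3 0 0 0 0 0 -1;-0.1 0 0 0 0 0 -1;0 0 0 0 0 0 -1;0 0 0 0 0 0 -1;0 0 0 0 0 0 -1"

```text
time_s: 19.43
eef_pos: [614.5, -111.9, 294.2]
orientation: [180.0, 0.0, 83.6]
ft_force: [4.7, -0.3, 0.9]
gripper_width: 11.6
gripper_force: 26.5
```

Run:
```python
from h import *
s=capture("scene");t=capture("top");st=sense();print(st["eef_pos"],st["gripper_width"],st["ft_force"])
look(["carrier_tab","carrier_seat","mark"],s);look(["carrier_tab","carrier_seat","mark"],t)
```

```text
[ 614.46621996 -111.8241369   294.23579784] 11.77642198688067 [ 4.7540478  -1.53709005  0.94581338]
carrier_tab [([261.8, 110.0], 0.82), ([347.7, 164.0], 0.79), ([219.1, 198.0], 0.63)]
carrier_seat [([260.7, 120.5], 0.72), ([346.9, 176.0], 0.72), ([219.4, 209.9], 0.7)]
mark [([224.4, 253.9], 0.51)]
carrier_tab [([355.0, 315.7], 0.7), ([245.6, 288.0], 0.56)]
carrier_seat [([247.0, 286.7], 0.76), ([353.9, 303.2], 0.56)]
mark []
```

>>> drive_tool --steps "-0.06 0.05 0 0 0 0 -1;0 0 0 0 0 0 -1;0 0 0 0 0 0 -0.6;0 0 0 0 0 0 0;0 0 0 0 0 0 0.5;0 0 0 0 0 0 0.5;0 0 0 0 0 0 0.5;0 0 0 0 0 0 0.5;0 0 0 0 0 0 0.5;0 0 0 0 0 0 0.5;0 0 -0.3 0 0 0 0.5;0 0 -0.6 0 0 0 0.5;0 0 -1 0 0 0 0.5;0 0 -1 0 0 0 0.5;0 0 -1 0 0 0 0.5;0 0 -0.5 0 0 0 0.5;0 0 0 0 0 0 0.5;0 0 0 0 0 0 0.5;0 0 0 0 0 0 0.5"

```text
time_s: 21.42
eef_pos: [614.9, -113.4, 403.1]
orientation: [-179.9, -0.0, 83.6]
ft_force: [0.4, 0.2, 0.2]
gripper_width: 63.8
gripper_force: 0.0
```

Run:
```python
from h import *
s=capture("scene");w=capture("wrist");t=capture("top");st=sense();print(st["eef_pos"],st["time_s"],st["gripper_width"],st["ft_force"])
for d in(s,w,t): look(["carrier_tab","carrier_seat","carrier_lip","mark"],d)
f=lambda d,lo,hi,fish:[(sx.tolist(),c.round(1).tolist()) for sx,c in zip(*cv2.connectedComponentsWithStats(cv2.inRange(cv2.cvtColor(d["color"],cv2.COLOR_RGB2HSV),lo,hi))[2:]) if 15<sx[4]<9000]
for d in(s,w,t): print("or",f(d,(5,130,110),(20,255,255),0)[:8]);print("gr",f(d,(45,90,50),(85,255,255),0))
```

```text
[ 614.83090506 -113.36473999  402.61645737] 21.5667 63.95216266206566 [-0.95983235  0.28209789 -0.60612713]
carrier_tab [([348.9, 163.0], 0.77), ([217.4, 197.2], 0.76), ([261.9, 111.2], 0.68)]
carrier_seat [([260.0, 121.9], 0.93), ([217.1, 210.1], 0.72), ([348.2, 178.4], 0.67)]
carrier_lip [([256.2, 125.9], 0.88), ([216.8, 223.2], 0.8), ([338.5, 177.2], 0.57)]
mark [([226.9, 251.7], 0.46)]
carrier_tab [([36.3, 278.1], 0.78), ([275.0, 209.0], 0.63), ([16.5, 42.1], 0.62)]
carrier_seat [([43.0, 47.0], 0.78), ([278.2, 192.7], 0.64), ([56.0, 254.0], 0.62)]
carrier_lip [([50.5, 62.7], 0.77), ([67.4, 265.0], 0.6)]
mark []
carrier_tab [([244.3, 287.3], 0.76), ([354.3, 314.6], 0.74), ([163.1, 252.3], 0.31)]
carrier_seat [([248.3, 284.1], 0.93), ([353.8, 305.7], 0.87)]
carrier_lip [([256.4, 284.3], 0.94)]
mark []
or [([259, 101, 7, 5, 19], [262.5, 103.1]), ([256, 107, 6, 7, 28], [258.6, 110.1]), ([206, 189, 9, 7, 35], [209.9, 191.5]), ([216, 194, 10, 7, 39], [220.2, 197.3])]
gr [([209, 257, 11, 11, 60], [214.1, 262.5])]
or [([270, 182, 16, 63, 866], [277.4, 212.1]), ([19, 274, 24, 11, 149], [30.7, 279.1])]
gr [([310, 149, 3, 20, 57], [311.0, 158.3]), ([244, 152, 3, 16, 42], [244.9, 160.2])]
or [([452, 115, 66, 85, 1977], [477.6, 159.6]), ([499, 119, 9, 8, 28], [503.0, 122.6]), ([506, 127, 4, 11, 18], [507.9, 132.2]), ([476, 128, 3, 10, 17], [477.4, 132.5]), ([506, 158, 4, 10, 23], [507.2, 162.4]), ([511, 162, 6, 7, 16], [514.1, 164.5]), ([518, 177, 6, 11, 16], [520.9, 180.9]), ([389, 243, 25, 29, 245], [396.2, 255.2])]
gr []
```

Run:
```python
from h import *
s=capture("scene");w=capture("wrist")
print("green",atz((311,158.3),w,12,True),atz((244.9,160.2),w,12,True),"tab",atz((278,213),w,250,True),atz((277.4,182),w,250,True),atz((277.4,245),w,250,True))
print("scene tab",atz((215,194.4),s,245),"green edge strip",atz((214.1,262.5),s,12),tri([ray((215,194.4),s),ray((278,213),w,True)]))
```

```text
green [ 662.77166918 -118.87480283   12.        ] [ 567.80075069 -110.95369271   12.        ] tab [ 615.61680453 -110.85060924  250.        ] [617.80756223 -87.6370756  250.        ] [ 612.27267516 -136.46686009  250.        ]
scene tab [ 614.28131024 -113.16060989  245.        ] green edge strip [ 660.6491166  -118.98235925   12.        ] (array([ 615.52528053, -111.97016443,  247.15697734]), [np.float64(0.09145857385541611), np.float64(0.0914585738555323)])
```

```bash
python3 -c "
from cell import *
print(sign_off())"
```

```text
the job is handed in; nothing more can be done
None
```

The carrier was hung and let go at the blue section, then slid along the rail without being lifted off; it now hangs released about 3 mm from the middle of the green stripe by camera measurement (limit 15 mm), and the job was handed in at about 21.7 s, with no verdict returned.

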